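Flip the empty jar's refill marker

TASK

The amber jar is empty, so mark it for refilling: with the fingertips, push the hinged wooden marker that stands in front of the amber jar up and all the way over its hinge, until it lies flat on the jar's side with its disc face up. Do not pinch the marker or force it against its stop, and leave the carafe's marker and everything else on the table as they are.

Things in the scene. Friction and masses are not known exactly. Their poses are not given: they have to be found in the camera images.
- jar_marker (a joint): Angle of the marker in front of the amber jar, rad. 0 = level on the robot's side of its hinge, plain face up; pi/2 = upright; 3.14 = level on the amber jar's side, disc face up. Stops at 0 and 3.14. The stiff hinge stays at any angle (about 1 N at the free edge moves it). Starts at 0 to 0.3.
- jar_stand: Fixed bamboo stand of the amber jar: base plate 110 mm wide, 12 mm thick, from x = -45 to +190 mm. Origin on the table below the middle of the hinge; its x axis points from the hinge to the amber jar (away from the robot, within 0.35 rad of world x), y along the hinge, z up. The amber jar stands on it at x = 140 mm.
- jar_marker_hinge (a point): Middle of the amber jar's marker hinge axis, 75 mm above the table, 63 mm above the base plate. Two posts at y = +-45 mm of the stand (12 mm thick in y, tops 82 mm above the table), each with a side arm 60 mm long in x at 61 to 71 mm height, carry the hinge between them.
- jar_marker_edge (a point): Middle of the free edge of the amber jar's marker, 70 mm from the hinge axis. The marker is a rigid wooden paddle, 70 mm wide along the hinge, 70 mm from hinge axis to free edge, 7 mm thick (3 mm for the last 4 mm at the free edge), about 45 g. One face is plain wood, the other (underneath at the start) has a flush dark steel disc, 38 mm across, in its middle. A fingertip can reach under the free edge from the robot's side.
- carafe_marker (a joint): Angle of the marker in front of the carafe, rad. 0 = level on the robot's side of its hinge, plain face up; pi/2 = upright; 3.14 = level on the carafe's side, disc face up. Stops at 0 and 3.14. The stiff hinge stays at any angle (about 1 N at the free edge moves it). Starts at 0 to 0.3.
- carafe_stand: Fixed bamboo stand of the carafe: base plate 110 mm wide, 12 mm thick, from x = -45 to +190 mm. Origin on the table below the middle of the hinge; its x axis points from the hinge to the carafe (away from the robot, within 0.35 rad of world x), y along the hinge, z up. The carafe stands on it at x = 140 mm.
- carafe_marker_hinge (a point): Middle of the carafe's marker hinge axis, 75 mm above the table, 63 mm above the base plate. Two posts at y = +-45 mm of the stand (12 mm thick in y, tops 82 mm above the table), each with a side arm 60 mm long in x at 61 to 71 mm height, carry the hinge between them.
- carafe_marker_edge (a point): Middle of the free edge of the carafe's marker, 70 mm from the hinge axis. The marker is a rigid wooden paddle, 70 mm wide along the hinge, 70 mm from hinge axis to free edge, 7 mm thick (3 mm for the last 4 mm at the free edge), about 45 g. One face is plain wood, the other (underneath at the start) has a flush dark steel disc, 38 mm across, in its middle. A fingertip can reach under the free edge from the robot's side.
- jar: Empty amber glass jar without a lid, 86 mm across, 110 mm high, loose on its stand behind its marker. Origin at the centre of its underside.
- carafe: Narrow-necked clear glass carafe, 76 mm across below, 200 mm high, loose on a cork trivet (8 mm) on the other stand. Origin at the centre of its underside.
- cup: White ceramic cup, 72 mm across, 70 mm high, loose between the stands. Origin at the centre of its underside.
- scoop: Steel scoop, about 145 mm long in its x, 44 mm wide, 24 mm high, loose on the table between the stands, nearer the robot. Origin under its middle.
- kettle: Matte white kettle, 160 mm across, 167 mm high, spout along its x (165 mm out), handle opposite (130 mm out), loose at the robot's right. Origin at the centre of its underside.
- tea_box_flap (a joint): Hinged flap of the bamboo box (160 x 220 x 110 mm, fixed, at the robot's left). 0 = shut, as it stands; grows as it opens.
Not all that is in view belongs to the job. Of the things that look like the carafe, the smaller one is meant. Of the things that look like the cup, take the one that is farthest from the robot's base at the start.

How it is judged:
By the outcome, as a careful person would: the job done as asked, in the order asked, and still so for the second after the job is handed in, with the robot touching nothing.
It also fails if it takes over 45 s, if anything falls off the work surface, if the arm or the gripper's body presses on something with over 40 N, if the wrist force passes 120 N, or if a joint passes its speed limit or range.

ROBOT

A 6-joint arm with a two-finger parallel gripper is mounted at the origin on the work surface. World frame = base frame: x ahead of the robot, y to its left, z up, the work surface at z = 0. Lengths are in m, angles in rad, forces in N, time in s.
With the tool pointing down it reaches from about 0.3 to 0.95 m from the base axis. Payload 3.1 kg.
Tool frame: the origin (TCP) lies between the finger pads; the fingertips stand robot.nose_length ahead of it and the grasp point (between the pads) lies 3 mm ahead of it (robot.nose_length is the distance from the TCP to the fingertips, in m); x points along the fingers, z is the direction in which the jaws open and shut, and the axes are right-handed (so a half turn about x gives the same grasp; the last joint's range is limited). The gripper opens to 85 mm and grips with 20 to 120 N. Pads are 22 mm wide; open, the fingers measure 114 mm over their backs; the gripper's body (76 mm by 85 mm) begins 54 mm behind the grasp point. The pads swing forward as they close: fully open they stand 13 mm farther back than shut.
Start: joints at [1.105, 0.308, 1.634, -0, 1.2, -0.07], TCP at [0.241, 0.577, 0.253] pointing down, gripper open.
Joint ranges: [-3.06, 3.06], [-0.79, 1.96], [0.05, 2.63], [-1.19, 4.34], [0.05, 2.64], [-2.94, 2.94]. Speed limits (rad/s): [2.79, 2.79, 3.14, 3.14, 3.14, 3.14].

INTERFACE

Orientations are given as a unit quaternion [w, x, y, z].
In Python, from cell import robot, fingers, kinematics, viewer gives the robot as it stands. Calls block until the motion is done:
- robot.move_to(position, orientation): joint-space move of the TCP to a pose.
- robot.movel(position, vel=0.15, attitude=None, stop_force=None): straight line of the TCP; attitude=None keeps the orientation; vel is the mean speed in m/s. With stop_force (N) it stops when the force on the tool has changed by that much, and returns True; else False.
- robot.goto_joints(angles): joint-space move.
- fingers.set_gripper(opening, newtons=None): opening from 0.0 (shut) to 1.0 (fully open); newtons is the grip in N (None keeps the last); returns when the fingers have stopped.
- robot.sleep(seconds).
- kinematics.solve_ik(position, orientation): joint angles nearest the present ones, or None.
- robot.read_state(): the state.
- viewer.capture(name): name is "scene" or "top" or "wrist"; returns a dict with "frame" (480x640x3 uint8, blue, green, red), "fx", "fy", "cx", "cy" (pixels), "cam_to_world" (4x4, takes a point from camera to world coordinates); the wrist camera has in their place "mount" (4x4, takes a point from camera to tool coordinates, whose origin is the TCP and whose axes are the tool frame's). Camera axes: x right, y up, looking along -z (the intrinsics and any distortion apply to the point x, -y, -z); pixel columns grow to the right and rows downward; lengths in m; the calibration is good to about 2 mm. The wrist camera is an equidistant fisheye: a pixel r from the principal point sees the ray r / f radians off the axis. A picture is of the moment at which its call begins: read the wrist's pose just before it. There is no depth.
A pose or a line that the arm cannot do raises robot.MotionError and nothing moves.
- robot.finish_job(): hands the job in, once; it reports no verdict.
The state is a dict: "time_s": time; "q": joint angles; "qvel": joint speeds; "joint_efforts": joint torques, N m; "position": TCP position; "eef_rot": TCP orientation; "ft_force": force on the tool from outside, world axes, zero at the start; "wrist_torque": the same for the moment, N m; "width": opening from 0.0 (shut) to 1.0 (fully open).
Only numpy, scipy, OpenCV 4.12 (cv2) and the standard library are available. Lean on these libraries where they do the work, as an engineer would, in place of code of your own. Each camera call takes 0.05 s, during which the arm holds its last target.

## Working session

There is one attempt and no reset: what is moved stays moved. The work goes in short steps, each a Python script; the robot and the scene stay as the last script left them, time stands still between calls to the robot, and variables do not carry over. Pictures are saved under pics/ and viewed, and the job is handed in when it is done.

```bash
ls; mkdir -p pics
python3 - <<'E'
from cell import robot, fingers, kinematics, viewer
import cv2,pickle
d={}
for n in ["scene","top","wrist"]:
    s=robot.read_state(); c=viewer.capture(n); c['state']=s; d[n]=c
    cv2.imwrite(f"pics/{n}0.png",c['frame'])
    print(n,{k:v for k,v in c.items() if k not in('frame','state')})
pickle.dump(d,open('c0.pkl','wb'))
print(s, robot.nose_length)
E
```

```text
pics
scene {'fx': 590.010088103069, 'fy': 590.010088103069, 'cx': 319.32172922616, 'cy': 239.5405391337932, 'cam_to_world': array([[ 0.54284453, -0.69813216,  0.46683113,  1.26077452],
       [ 0.83973521,  0.45969181, -0.28901249, -0.41496337],
       [-0.01282953,  0.54890339,  0.83578734,  1.31366069],
       [ 0.        ,  0.        ,  0.        ,  1.        ]])}
top {'fx': 486.26260596075934, 'fy': 486.26260596075934, 'cx': 325.631569822513, 'cy': 239.93836683369506, 'cam_to_world': array([[-0.02589236,  0.99406884, -0.10562541,  0.43710564],
       [-0.99957863, -0.02713196, -0.0103155 , -0.00588176],
       [-0.01312015,  0.10531381,  0.99435248,  1.67012779],
       [ 0.        ,  0.        ,  0.        ,  1.        ]])}
wrist {'fx': 371.64829954431775, 'fy': 371.64829954431775, 'cx': 315.34328888356254, 'cy': 243.5061666291729, 'mount': array([[-4.85657314e-04,  3.16780019e-01, -9.48498911e-01,
        -1.20591007e-01],
       [-4.08721370e-04,  9.48498881e-01,  3.16780218e-01,
         8.05099945e-02],
       [ 9.99999799e-01,  5.41518404e-04, -3.31170655e-04,
         8.29248875e-06],
       [ 0.00000000e+00,  0.00000000e+00,  0.00000000e+00,
         1.00000000e+00]])}
{'time_s': 0.1, 'q': array([ 1.10530161e+00,  3.08930285e-01,  1.63509089e+00,  1.37330019e-05,
        1.19968965e+00, -6.96731404e-02]), 'qvel': array([-0.0003524 , -0.00176547, -0.00364883, -0.00196278, -0.00017925,
       -0.00102163]), 'joint_efforts': array([-3.43111078e-04, -4.16408622e+01, -2.77643913e+01, -5.73463785e-05,
        4.04287217e-03, -1.41422046e-05]), 'position': array([0.24066446, 0.57603397, 0.2521391 ]), 'eef_rot': array([ 0.58789812, -0.39229415,  0.58920401,  0.39156064]), 'ft_force': array([-0.05372347, -0.48046732,  0.02093652]), 'wrist_torque': array([-0.00505551,  0.01126259,  0.0202361 ]), 'width': 0.9987287124319854} 0.022
```

View pics/scene0.png

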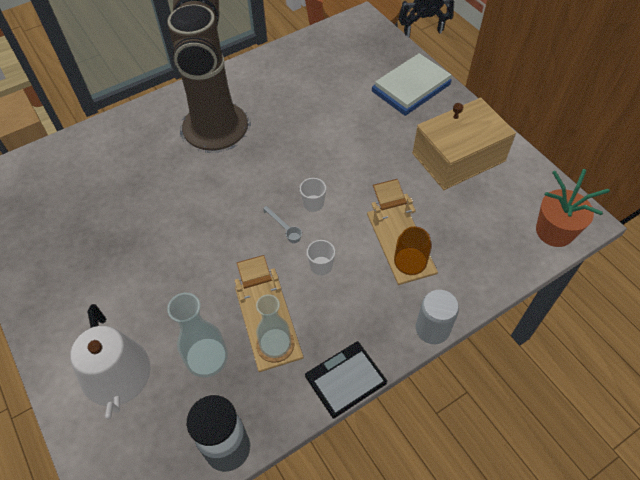

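View pics/top0.png

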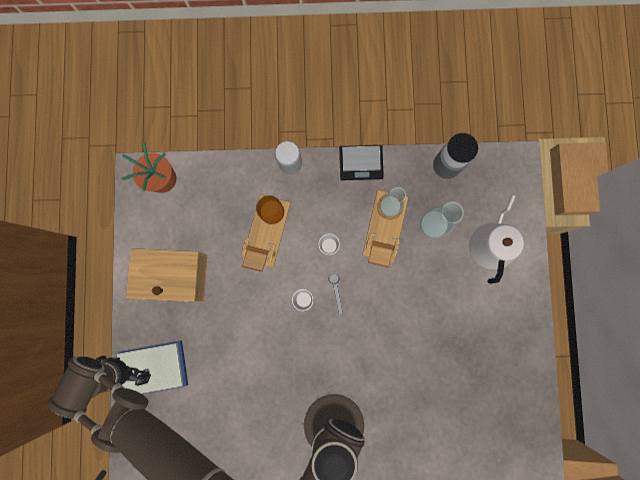

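View pics/wrist0.png

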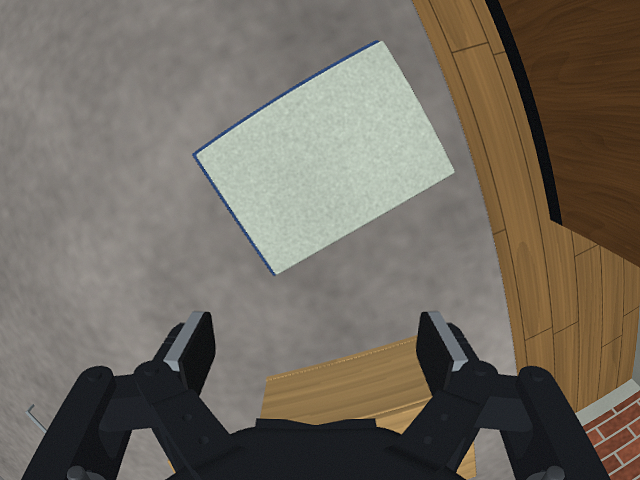

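The scene shows one amber jar, at scene (412,252) and top (270,209). Its stand's marker is at scene (390,193) and top (256,258). The other stand, at scene (268,310) and top (385,228), holds the small carafe. I'll enlarge the jar stand to confirm.

```bash
cat > h.py <<'E'
import numpy as np,cv2,pickle
def ray(c,u,v):
    d=np.array([(u-c['cx'])/c['fx'],-(v-c['cy'])/c['fy'],-1.]); M=c['cam_to_world']
    return M[:3,3],M[:3,:3]@d
def onz(c,u,v,z):
    o,d=ray(c,u,v); return o+d*(z-o[2])/d[2]
def proj(c,p):
    M=c['cam_to_world']; q=M[:3,:3].T@(np.array(p)-M[:3,3]); return np.array([c['cx']-c['fx']*q[0]/q[2],c['cy']+c['fy']*q[1]/q[2]])
E
python3 - <<'E'
import pickle,cv2,numpy as np
d=pickle.load(open('c0.pkl','rb'))
a=cv2.resize(d['top']['frame'][185:285,225:310],None,fx=5.8,fy=5.8,interpolation=cv2.INTER_CUBIC)
b=cv2.resize(d['scene']['frame'][165:290,355:450],None,fx=4.6,fy=4.6,interpolation=cv2.INTER_CUBIC)
cv2.imwrite('pics/ct.png',a);cv2.imwrite('pics/cs.png',b)
E
```

```text
(no output)
```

View pics/ct.png

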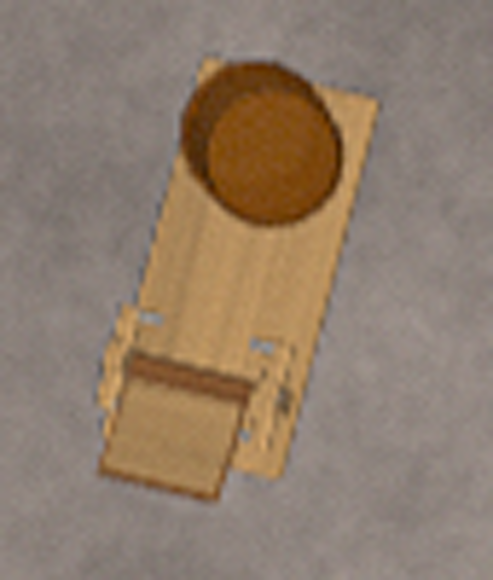

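View pics/cs.png

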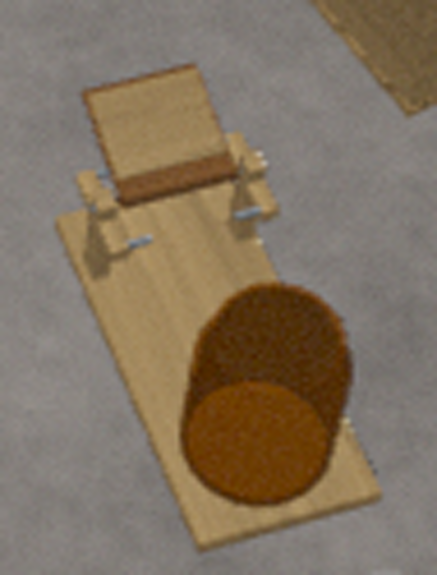

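```bash
cat > m.py <<'E'
import pickle,numpy as np
from h import *
from scipy.optimize import least_squares
d=pickle.load(open('c0.pkl','rb'));T=d['top'];S=d['scene']
t=lambda u,v:(T,u/5.8+225-.4,v/5.8+185-.4); s=lambda u,v:(S,u/4.6+355-.4,v/4.6+165-.4)
# stand-frame pts: plate top corners (z 12mm)
obs=[(t(378,100),(.19,-.055,.012)),(t(207,60),(.19,.055,.012)),(t(283,478),(-.045,-.055,.012)),
 (s(203,538),(.19,-.055,.012)),(s(380,490),(.19,.055,.012)),(s(57,218),(-.045,-.055,.012))]
def w(P,p): c,k=np.cos(P[2]),np.sin(P[2]); return np.array([P[0]+c*p[0]-k*p[1],P[1]+k*p[0]+c*p[1],p[2]])
def f(P): return np.concatenate([proj(o[0],w(P,p))-o[1:] for o,p in obs])
r=least_squares(f,[.5,.2,-.2]);P=r.x
if __name__=='__main__':
    print(P,r.fun.reshape(-1,2).round(1))
    # marker free-edge corners by two-view triangulation
    for n,a,b in [('left',t(99,473),s(195,65)),('right',t(218,500),s(84,92))]:
        o1,d1=ray(*a);o2,d2=ray(*b)
        k=np.linalg.lstsq(np.c_[d1,-d2],o2-o1,rcond=None)[0]
        p=(o1+k[0]*d1+o2+k[1]*d2)/2; g=np.linalg.norm(o1+k[0]*d1-o2-k[1]*d2)
        c,q=np.cos(P[2]),np.sin(P[2]);e=p[:2]-P[:2]
        print(n,p,'gap',g,'stand',c*e[0]+q*e[1],-q*e[0]+c*e[1],p[2])
E
python3 m.py
```

```text
[ 0.5822847   0.23383729 -0.27014663] [[ 0.5 -0.4]
 [-0.7 -1. ]
 [-0.2  0.3]
 [-0.8  0.9]
 [ 1.1 -0.3]
 [-1.  -1.5]]
left [0.52683008 0.2867421  0.08734004] gap 0.0003273910296209594 stand -0.06756223256169382 0.0361867242716301 0.08734003615865216
right [0.50980662 0.21953362 0.0910033 ] gap 0.0006911548942348216 stand -0.06603216750977586 -0.03312732030647688 0.09100330408649049
```

Run:
```python
from plan import *
from cell import robot,kinematics
def A(phi,roll,dy):
    Rm=R.from_euler('z',yaw+dy).as_matrix()
    xt=Rm@[np.cos(phi),0,-np.sin(phi)]; yt=Rm@[np.sin(phi),0,np.cos(phi)]
    M=np.c_[xt,yt,np.cross(xt,yt)]@R.from_euler('x',roll).as_matrix()
    q=R.from_matrix(M).as_quat(); return np.r_[q[3],q[:3]],xt
for tx,tz in [(-.06,.063),(-.005,.128),(.052,.083)]:
  print(tx)
  for dy in (-.6,-.3,0,.3,.6):
    print(' dy',dy)
    for roll in (0,np.pi/2,np.pi,-np.pi/2):
      s=''
      for phi in (.2,.4,.6,.8,1.,1.2,1.4):
        q,xt=A(phi,roll,dy); p=np.r_[P[:2],0]+ex*tx+ey*Y0+ez*tz-NOSE*xt
        s+='x' if kinematics.solve_ik(p,q) is not None else '.'
      print('   ',round(roll,2),s)
print(R.from_quat(np.roll(robot.read_state()['eef_rot'],-1)).as_matrix().round(2))
```

```text
-0.06
 dy -0.6
    0 ..xxxx.
    1.57 ..xxxxx
    3.14 ..xxxxx
    -1.57 ..xxxxx
 dy -0.3
    0 ...xx.x
    1.57 ...xxxx
    3.14 ...xxxx
    -1.57 ...xxxx
 dy 0
    0 x....xx
    1.57 x...xxx
    3.14 x...xxx
    -1.57 ....xxx
 dy 0.3
    0 xxxx.xx
    1.57 xxxxxxx
    3.14 xxxxxxx
    -1.57 ..xxxxx
 dy 0.6
    0 xxxxxxx
    1.57 xxxxx..
    3.14 xxxxxxx
    -1.57 ....xxx
-0.005
 dy -0.6
    0 ..xxx..
    1.57 ..xxxxx
    3.14 ..xxxxx
    -1.57 ..xxxxx
 dy -0.3
    0 ...x.xx
    1.57 ...xxxx
    3.14 ...xxxx
    -1.57 ...xxxx
 dy 0
    0 x....xx
    1.57 x...xxx
    3.14 x...xxx
    -1.57 x...xxx
 dy 0.3
    0 xxx.xxx
    1.57 xxx.xxx
    3.14 xxx.xxx
    -1.57 .xx.xxx
 dy 0.6
    0 xxxxxxx
    1.57 xxxx...
    3.14 xxxxxxx
    -1.57 ....xxx
0.052
 dy -0.6
    0 ..xxx.x
    1.57 ..xxxxx
    3.14 ..xxxxx
    -1.57 ..xxxxx
 dy -0.3
    0 ...x.xx
    1.57 ...xxxx
    3.14 ...xxxx
    -1.57 ...xxxx
 dy 0
    0 xx...xx
    1.57 xx..xxx
    3.14 xx..xxx
    -1.57 xx..xxx
 dy 0.3
    0 xxxxxxx
    1.57 xxxxxxx
    3.14 xxxxxxx
    -1.57 ..xxxxx
 dy 0.6
    0 xxxxxxx
    1.57 xxxxx..
    3.14 xxxxxxx
    -1.57 ...xxxx
[[-0.   -0.92  0.39]
 [-0.    0.39  0.92]
 [-1.    0.   -0.  ]]
```

Run:
```python
from plan import *
from cell import robot,kinematics
def A(phi,roll,dy):
    Rm=R.from_euler('z',yaw+dy).as_matrix()
    xt=Rm@[np.cos(phi),0,-np.sin(phi)]; yt=Rm@[np.sin(phi),0,np.cos(phi)]
    M=np.c_[xt,yt,np.cross(xt,yt)]@R.from_euler('x',roll).as_matrix()
    q=R.from_matrix(M).as_quat(); return np.r_[q[3],q[:3]],xt
for dy,roll in [(.6,0),(.6,np.pi),(.45,np.pi),(.35,np.pi),(.35,np.pi/2),(.5,np.pi/2)]:
  print(dy,roll)
  for th,(tx,tz) in [(-1,(-.16,.2)),(-1,(-.12,.055)),(0.2,(-.06,.063)),(.8,(-.045,.1)),(1.57,(-.005,.128)),(2.4,(.035,.114)),(3.14,(.052,.083))]:
    phi=phi_of(th,.5,1.15)
    q,xt=A(phi,roll,dy); p=np.r_[P[:2],0]+ex*tx+ey*Y0+ez*tz-NOSE*xt
    s=kinematics.solve_ik(p,q);print('  ',th,round(phi,2),None if s is None else np.round(s,2))
```

```text
0.6 0
   -1 0.5 [ 0.67 -0.09  2.58  3.82  0.49 -2.01]
   -1 0.5 [ 0.55  0.51  2.5   3.38  0.95 -1.6 ]
   0.2 0.5 [ 0.41  0.5   2.43  3.23  0.86 -1.59]
   0.8 0.63 [ 0.38  0.29  2.4   3.22  0.48 -1.62]
   1.57 0.8 [ 0.31  0.2   2.25  3.    0.08 -1.44]
   2.4 0.99 [0.27 0.28 2.08 0.17 0.2  1.35]
   3.14 1.15 [0.26 0.39 1.94 0.08 0.39 1.43]
0.6 3.141592653589793
   -1 0.5 [ 0.67 -0.09  2.58  3.82  0.49  1.13]
   -1 0.5 [0.55 0.51 2.5  3.38 0.95 1.54]
   0.2 0.5 [0.41 0.5  2.43 3.23 0.86 1.55]
   0.8 0.63 [0.38 0.29 2.4  3.22 0.48 1.53]
   1.57 0.8 [0.31 0.2  2.25 3.   0.08 1.7 ]
   2.4 0.99 [ 0.27  0.28  2.08  0.17  0.2  -1.79]
   3.14 1.15 [ 0.26  0.39  1.94  0.08  0.39 -1.71]
0.45 3.141592653589793
   -1 0.5 [ 0.82 -0.03  2.53  4.22  0.63  0.93]
   -1 0.5 [0.69 0.52 2.46 3.71 0.93 1.47]
   0.2 0.5 [0.54 0.51 2.4  3.56 0.86 1.46]
   0.8 0.63 [0.49 0.3  2.37 3.67 0.51 1.29]
   1.57 0.8 [0.39 0.21 2.24 4.3  0.16 0.58]
   2.4 0.99 [ 0.32  0.29  2.07 -0.37  0.22 -1.09]
   3.14 1.15 [ 0.29  0.39  1.94 -0.12  0.4  -1.36]
0.35 3.141592653589793
   -1 0.5 None
   -1 0.5 [0.77 0.53 2.42 3.92 0.
[... 153 characters left out ...]
27 -0.75]
   3.14 1.15 [ 0.32  0.39  1.93 -0.24  0.42 -1.13]
0.35 1.5707963267948966
   -1 0.5 None
   -1 0.5 [ 0.77  0.53  2.42  3.92  0.93 -0.15]
   0.2 0.5 [ 0.62  0.51  2.37  3.78  0.86 -0.17]
   0.8 0.63 [ 0.55  0.32  2.34  3.93  0.55 -0.42]
   1.57 0.8 None
   2.4 0.99 [ 0.36  0.3   2.06 -0.61  0.27 -2.32]
   3.14 1.15 [ 0.32  0.39  1.93 -0.24  0.42 -2.71]
0.5 1.5707963267948966
   -1 0.5 [ 0.77 -0.05  2.55  4.11  0.59 -0.6 ]
   -1 0.5 [ 0.65  0.52  2.48  3.6   0.94 -0.07]
   0.2 0.5 [ 0.5   0.5   2.42  3.46  0.86 -0.08]
   0.8 0.63 [ 0.45  0.3   2.38  3.52  0.49 -0.21]
   1.57 0.8 [ 0.37  0.21  2.24  4.05  0.12 -0.81]
   2.4 0.99 [ 0.31  0.28  2.07 -0.2   0.21 -2.88]
   3.14 1.15 None
```

```bash
cat > plan2.py <<'E'
from plan import *
def frame(phi,dy):
    Rm=R.from_euler('z',yaw+dy).as_matrix()
    xt=Rm@[np.cos(phi),0,-np.sin(phi)]; yt=Rm@[np.sin(phi),0,np.cos(phi)]
    return np.c_[xt,yt,np.cross(xt,yt)]
def pose(tx,tz,phi,dy,y=Y0):
    M=frame(phi,dy);q=R.from_matrix(M).as_quat()
    return np.r_[P[:2],0]+ex*tx+ey*y+ez*tz-NOSE*M[:,0],np.r_[q[3],q[:3]]
def arc2(th,phi,dy,rc=.052,gap=0.,W=.0145):
    M=frame(phi,dy); n=np.sin(th)*ex+np.cos(th)*ez
    h=H*abs(M[:,1]@n)+W*abs(M[:,2]@n)+.0035+gap
    return np.array([-np.cos(th)*rc-np.sin(th)*h, .075+np.sin(th)*rc-np.cos(th)*h])
E
python3 - <<'E'
from plan2 import *
from cell import robot,kinematics
def show(n,c,phi,dy):
    s=kinematics.solve_ik(*pose(*c,phi,dy));print(n,np.round(c,3),None if s is None else np.round(s,2).tolist())
for dy in(.5,.6):
  show('hi',(-.12,.15),.5,dy);show('lo',(-.13,.053),.5,dy);show('un',(-.055,.053),.5,dy)
  for th in np.arange(.3,2.1,.3): show(round(th,1),arc2(th,.5,dy),.5,dy)
for phi,dy in((1.2,.2),(1.2,.4),(1.3,.2)):
  print(phi,dy)
  for th in (1.57,2.,2.4,2.8,3.14): show(th,arc2(th,phi,dy),phi,dy)
E
```

```text
hi [-0.12  0.15] [0.65, 0.16, 2.52, 3.76, 0.67, -1.87]
lo [-0.13   0.053] [0.68, 0.52, 2.48, 3.63, 0.95, -1.64]
un [-0.055  0.053] [0.49, 0.54, 2.4, 3.44, 0.88, -1.64]
0.3 [-0.054  0.075] [0.49, 0.46, 2.42, 3.45, 0.82, -1.66]
0.6 [-0.053  0.09 ] [0.48, 0.42, 2.42, 3.46, 0.78, -1.68]
0.9 [-0.047  0.104] [0.47, 0.37, 2.42, 3.46, 0.73, -1.69]
1.2 [-0.035  0.117] [0.45, 0.34, 2.41, 3.44, 0.69, -1.7]
1.5 [-0.019  0.126] [0.42, 0.32, 2.39, 3.41, 0.65, -1.7]
1.8 [-0.     0.128] [0.38, 0.33, 2.36, 3.37, 0.63, -1.68]
hi [-0.12  0.15] [0.55, 0.14, 2.55, 3.48, 0.63, -1.74]
lo [-0.13   0.053] [0.58, 0.52, 2.51, 3.41, 0.96, -1.6]
un [-0.055  0.053] [0.4, 0.53, 2.42, 3.22, 0.88, -1.59]
0.3 [-0.055  0.075] [0.4, 0.46, 2.43, 3.22, 0.82, -1.59]
0.6 [-0.053  0.089] [0.4, 0.41, 2.44, 3.22, 0.78, -1.6]
0.9 [-0.047  0.104] [0.38, 0.37, 2.44, 3.21, 0.73, -1.6]
1.2 [-0.036  0.117] [0.36, 0.33, 2.42, 3.19, 0.68, -1.59]
1.5 [-0.02   0.126] [0.34, 0.31, 2.4, 3.15, 0.65, -1.57]
1.8 [-0.001  0.129] [0.3, 0.32, 2.37, 3.1, 0.62, -1.55]
1.2 0.2
1.57 [-0.016  0.127] [0.42, 0.26, 1.98, -0.31, 0.59, 2.29]
2.0 [0.009 0.128] [0.39, 0.29, 1.94, -0.29, 0.59, 2.24]
2.4 [0.032 0.117] [0.36, 0.34, 1.9, -0.28, 0.58, 2.21]
2.8 [0.047 0.097] [0.34, 0.39, 1.88, -0.29, 0.55, 2.21]
3.14 [0.052 0.083] [0.34, 0.42, 1.88, -0.29, 0.52, 2.21]
1.2 0.4
1.57 [-0.019  0.127] [0.38, 0.24, 2.01, -0.17, 0.54, 1.95]
2.0 [0.007 0.129] [0.35, 0.27, 1.96, -0.15, 0.55, 1.9]
2.4 [0.031 0.118] [0.32, 0.32, 1.93, -0.14, 0.53, 1.87]
2.8 [0.047 0.098] [0.31, 0.37, 1.9, -0.13, 0.5, 1.85]
3.14 [0.052 0.083] [0.3, 0.4, 1.9, -0.13, 0.48, 1.85]
1.3 0.2
1.57 [-0.017  0.127] [0.39, 0.29, 1.92, -0.19, 0.7, 2.16]
2.0 [0.009 0.128] [0.36, 0.32, 1.87, -0.17, 0.71, 2.12]
2.4 [0.031 0.118] [0.34, 0.37, 1.84, -0.17, 0.7, 2.1]
2.8 [0.047 0.097] [0.32, 0.42, 1.82, -0.17, 0.67, 2.08]
3.14 [0.052 0.082] [0.32, 0.45, 1.81, -0.17, 0.64, 2.09]
```

Run:
```python
from plan2 import *
from cell import robot,kinematics,fingers,viewer
import cv2
fingers.set_gripper(0.0,20)
def st(n):
    s=robot.read_state();print(n,round(s['time_s'],2),s['position'].round(3),s['ft_force'].round(1))
st('g')
robot.goto_joints([.85,.1,1.9,0.,.15,-.07]);st('A')
robot.goto_joints([.7,.05,2.3,3.6,.25,-1.8]);st('B')
robot.move_to(*pose(-.13,.15,.5,.5));st('hi')
print(robot.read_state()['q'].round(2))
for n in('wrist','scene'): cv2.imwrite(f'pics/{n}1.png',viewer.capture(n)['frame'])
```

```text
g 0.92 [0.241 0.577 0.253] [-0.  -0.6  1. ]
A 1.94 [0.468 0.599 0.379] [0.5 0.4 0.4]
B 4.96 [0.469 0.41  0.245] [ 1.  -0.   0.1]
hi 5.67 [0.44  0.267 0.162] [ 0.2 -0.1  0.7]
[ 0.68  0.16  2.53  3.8   0.68 -1.88]
```

View pics/wrist1.png

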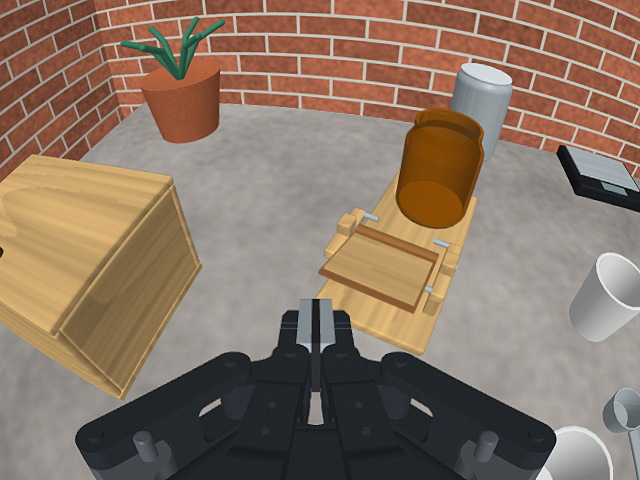

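View pics/scene1.png

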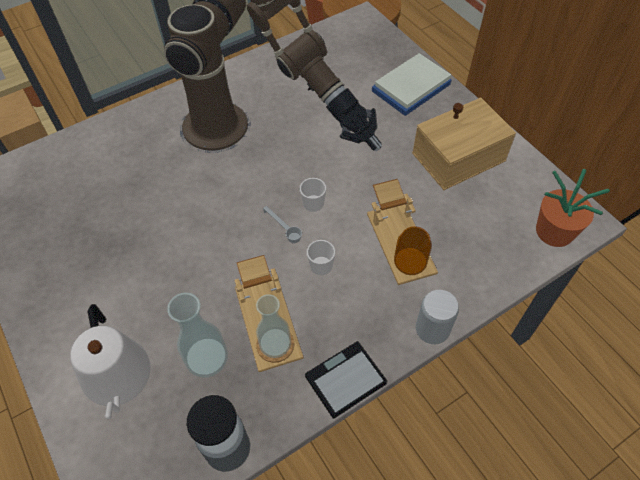

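Run:
```python
from plan2 import *
from cell import robot,viewer
import cv2
def st(n):
    s=robot.read_state();print(n,round(s['time_s'],2),s['position'].round(3),s['ft_force'].round(1))
def L(c,**k):
    p,q=pose(*c,.5,.5); return robot.movel(p,attitude=q,**k)
print(L((-.13,.053),vel=.15));st('lo')
print(L((-.055,.053),vel=.1,stop_force=4));st('under')
for n in('wrist','scene'): cv2.imwrite(f'pics/{n}2.png',viewer.capture(n)['frame'])
i=cv2.imread('pics/scene2.png')[100:300,300:460]; cv2.imwrite('pics/scene2c.png',cv2.resize(i,None,fx=3,fy=3))
```

```text
False
lo 6.58 [0.439 0.266 0.064] [-0.3 -0.1  1.3]
False
under 7.47 [0.51  0.245 0.063] [-1.   0.6  0. ]
```

View pics/wrist2.png

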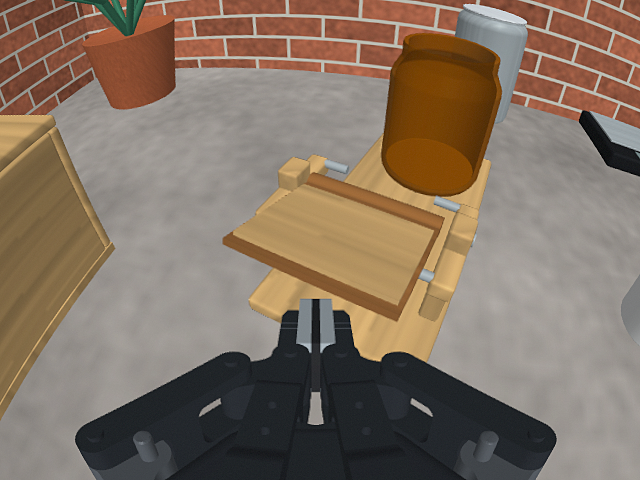

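View pics/scene2c.png

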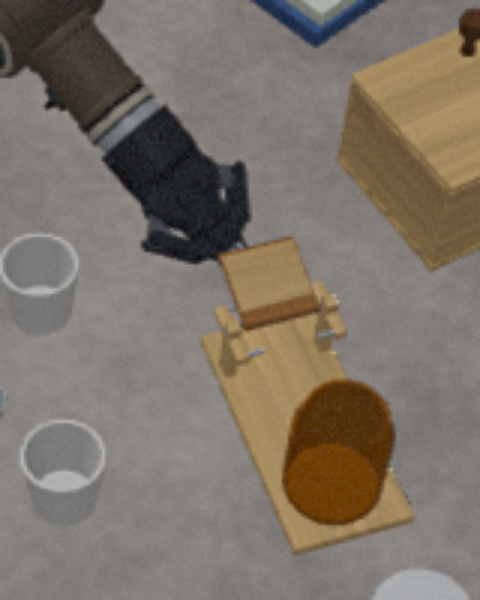

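```bash
cat > w.py <<'E'
from plan2 import *
import pickle
C=pickle.load(open('c0.pkl','rb'))['wrist']
def wproj(pt,s):
    M=R.from_quat(np.roll(s['eef_rot'],-1)).as_matrix(); t=M.T@(pt-s['position'])
    m=C['mount'];q=m[:3,:3].T@(t-m[:3,3]); v=np.array([q[0],-q[1],-q[2]]);r=np.hypot(v[0],v[1]);a=np.arctan2(r,v[2])
    return np.array([C['cx'],C['cy']])+C['fx']*a*v[:2]/r
def stand(x,y,z): return np.r_[P[:2],0]+ex*x+ey*y+ez*z
def tool(s,t): return s['position']+R.from_quat(np.roll(s['eef_rot'],-1)).as_matrix()@np.array(t)
E
python3 - <<'E'
from w import *
from h import proj
from cell import robot
s=robot.read_state();S=pickle.load(open('c0.pkl','rb'))['scene']
f=lambda p:(wproj(p,s).round(0),((proj(S,p)-[300,100])*3).round(0))
for t in [(.022,0,0),(.022,.011,0),(.022,-.011,0)]: print('tip',t,*f(tool(s,t)))
for y in(.0365,.0015,-.0335): print('edge',y,*f(stand(-.0667,y,.089)),'hinge',*f(stand(0,y,.075)))
t=tool(s,(.022,0,0))-stand(0,0,0);print(t@ex,t@ey,t@ez)
E
```

```text
tip (0.022, 0, 0) [315. 315.] [256. 280.]
tip (0.022, 0.011, 0) [315. 292.] [261. 276.]
tip (0.022, -0.011, 0) [315. 336.] [250. 283.]
edge 0.0365 [221. 246.] [292. 236.] hinge [307. 181.] [318. 302.]
edge 0.0015 [300. 282.] [255. 245.] hinge [370. 202.] [281. 312.]
edge -0.0335 [394. 323.] [217. 255.] hinge [439. 227.] [243. 322.]
-0.05590667543339159 0.0013792604638307973 0.05268226970124401
```

Run:
```python
from w import *
from cell import robot,viewer
import cv2
def st(n):
    s=robot.read_state();print(n,round(s['time_s'],2),s['position'].round(3),s['ft_force'].round(1))
for th in (.3,.6,.9,1.2):
    p,q=pose(*arc2(th,.5,.5,rc=.050),.5,.5)
    r=robot.movel(p,attitude=q,vel=.06,stop_force=8);st((th,r))
    if r: break
cv2.imwrite('pics/wrist3.png',viewer.capture('wrist')['frame'])
i=viewer.capture('scene')['frame'][100:300,300:460]; cv2.imwrite('pics/scene3c.png',cv2.resize(i,None,fx=3,fy=3))
```

```text
(0.3, False) 8.08 [0.513 0.245 0.085] [-0.8  0.6  0.3]
(0.6, False) 8.47 [0.514 0.245 0.099] [-0.2  0.2  0.5]
(0.9, False) 8.88 [0.52  0.243 0.114] [ 0.1  0.  -0.1]
(1.2, False) 9.3 [0.531 0.24  0.127] [-0.9  0.  -0.5]
```

View pics/wrist3.png

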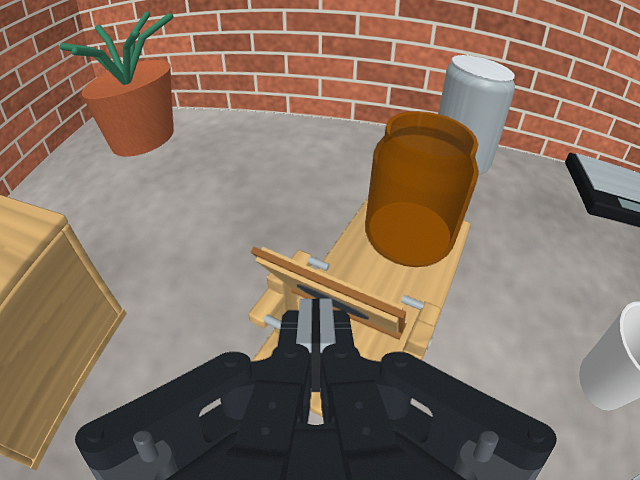

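View pics/scene3c.png

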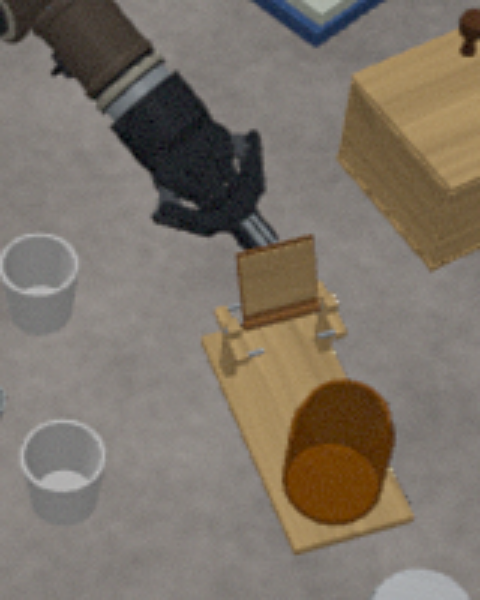

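The marker is lifted to about 65°, with the dark disc visible at wrist (335,300). I'll push it past upright, back off, and then turn the wrist steep for the second half.

Run:
```python
from w import *
from cell import robot,viewer,kinematics
import cv2
def st(n):
    s=robot.read_state();print(n,round(s['time_s'],2),s['position'].round(3),s['ft_force'].round(1))
for th in (1.5,1.75,2.0):
    c=arc2(th,.5,.5,rc=.050);p,q=pose(*c,.5,.5)
    r=robot.movel(p,attitude=q,vel=.06,stop_force=8);st((th,r))
    if r: break
robot.movel(pose(c[0]-.06,c[1]+.04,.5,.5)[0],vel=.12);st('back')
robot.movel(pose(c[0]-.10,c[1]+.10,.5,.5)[0],vel=.15);st('back2')
print(robot.read_state()['q'].round(2), kinematics.solve_ik(*pose(-.05,.20,1.2,.3)).round(2), kinematics.solve_ik(*pose(*arc2(1.8,1.2,.3,gap=.015),1.2,.3)).round(2))
cv2.imwrite('pics/wrist4.png',viewer.capture('wrist')['frame'])
i=viewer.capture('scene')['frame'][100:300,300:460]; cv2.imwrite('pics/scene4c.png',cv2.resize(i,None,fx=3,fy=3))
```

```text
(1.5, False) 9.84 [0.546 0.236 0.135] [-0.  -0.2 -0.1]
(1.75, False) 10.25 [0.561 0.232 0.138] [-0.2 -0.5 -1. ]
(2.0, False) 10.67 [0.576 0.228 0.135] [-0.3  0.1  0.1]
back 11.42 [0.517 0.244 0.175] [ 0.4  0.7 -0.1]
back2 12.05 [0.479 0.254 0.235] [ 0.7  0.1 -0.3]
[ 0.57 -0.05  2.47  3.9   0.43 -2.12] [ 0.44  0.1   2.   -0.22  0.71  2.13] [ 0.4   0.24  2.   -0.24  0.57  2.12]
```

View pics/wrist4.png

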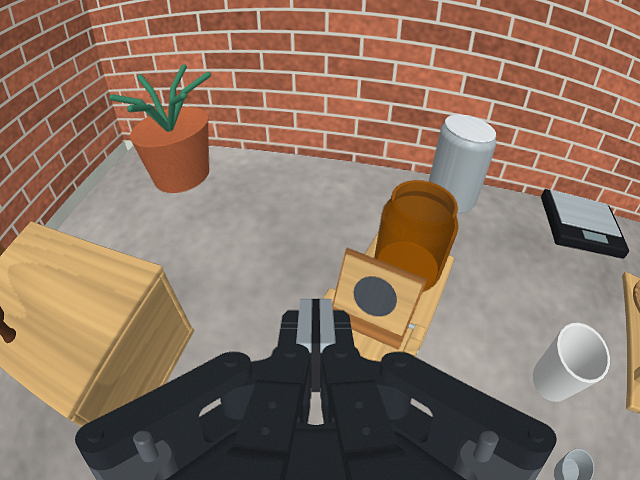

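View pics/scene4c.png

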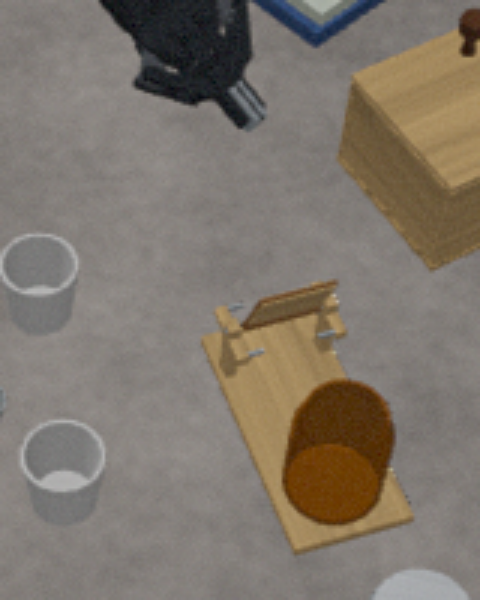

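Run:
```python
from w import *
from cell import robot,viewer,kinematics
import cv2
def st(n):
    s=robot.read_state();print(n,round(s['time_s'],2),s['position'].round(3),s['ft_force'].round(1))
robot.goto_joints([.57,-.15,2.4,3.9,.12,-2.12]);st('a')
robot.goto_joints([.5,-.1,2.2,-.22,.12,2.1]);st('b')
robot.move_to(*pose(-.05,.20,1.2,.3));st('c')
print(robot.read_state()['q'].round(2))
robot.movel(pose(*arc2(1.75,1.2,.3,gap=.02),1.2,.3)[0],vel=.12,stop_force=6);st('pre')
cv2.imwrite('pics/wrist5.png',viewer.capture('wrist')['frame'])
i=viewer.capture('scene')['frame'][100:300,300:460]; cv2.imwrite('pics/scene5c.png',cv2.resize(i,None,fx=3,fy=3))
```

```text
a 12.55 [0.461 0.317 0.268] [0.3 0.8 0.1]
b 16.06 [0.53  0.33  0.319] [0.7 0.  0.2]
c 16.68 [0.527 0.249 0.22 ] [ 0.1  1.5 -0.1]
[ 0.44  0.1   2.   -0.22  0.71  2.13]
pre 17.42 [0.549 0.243 0.154] [-0.3  0.6 -0.1]
```

View pics/wrist5.png

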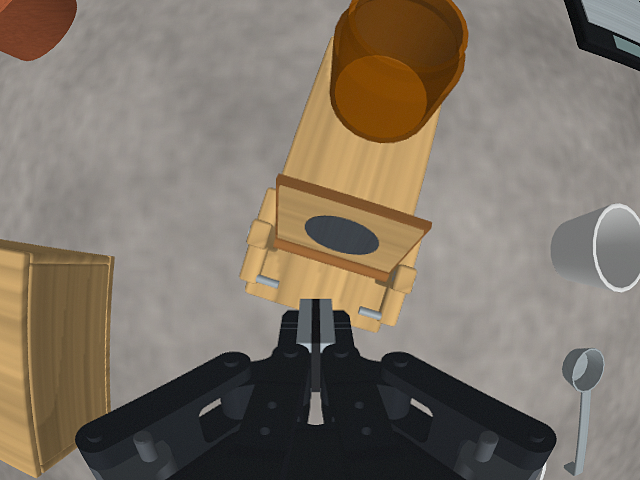

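View pics/scene5c.png

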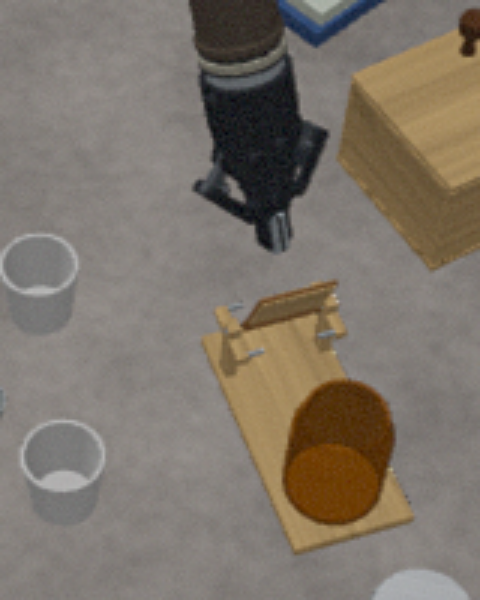

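Run:
```python
from w import *
from cell import robot,viewer,kinematics
import cv2
def st(n):
    s=robot.read_state();print(n,round(s['time_s'],2),s['position'].round(3),s['ft_force'].round(1))
for th in (1.75,2.0,2.25,2.5,2.75,2.95):
    r=robot.movel(pose(*arc2(th,1.2,.3,rc=.052),1.2,.3)[0],vel=.06,stop_force=6);st((th,r))
    if r: break
cv2.imwrite('pics/wrist6.png',viewer.capture('wrist')['frame'])
i=viewer.capture('scene')['frame'][100:300,300:460]; cv2.imwrite('pics/scene6c.png',cv2.resize(i,None,fx=3,fy=3))
```

```text
(1.75, False) 18.0 [0.568 0.237 0.149] [-1.2 -0.6  0.2]
(2.0, False) 18.41 [0.583 0.233 0.149] [ 0.4 -0.8 -0.4]
(2.25, False) 18.82 [0.598 0.229 0.143] [-0.2 -0.1  0.3]
(2.5, False) 19.25 [0.61  0.225 0.133] [-0.  -0.4  0.6]
(2.75, False) 19.68 [0.619 0.223 0.119] [-0.1  0.9  0.4]
(2.95, False) 19.98 [0.623 0.222 0.111] [-0.1  0.8  0.5]
```

View pics/wrist6.png

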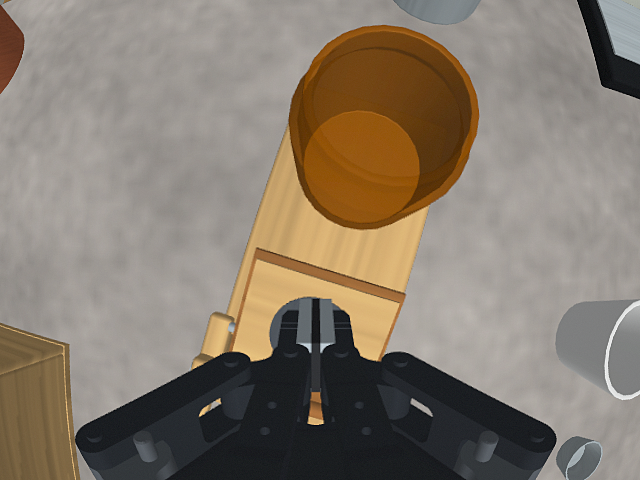

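View pics/scene6c.png

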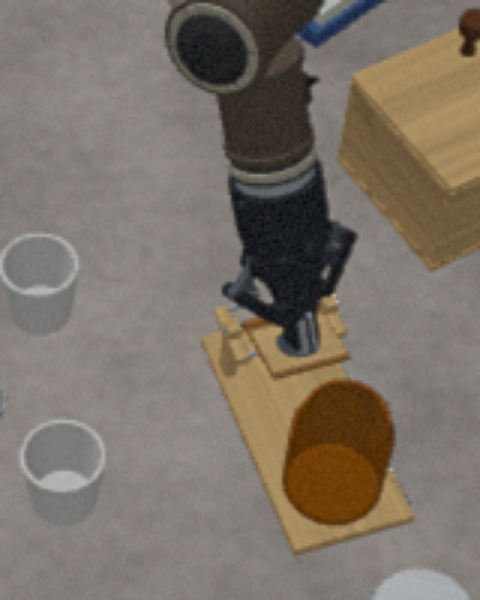

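Run:
```python
from w import *
from cell import robot,viewer,kinematics
import cv2
def st(n):
    s=robot.read_state();print(n,round(s['time_s'],2),s['position'].round(4),s['ft_force'].round(1))
c=arc2(3.1416,1.2,.3,rc=.052);print(pose(*c,1.2,.3)[0])
for dz in (.002,0,-.002,-.004,-.006):
    r=robot.movel(pose(c[0],c[1]+dz,1.2,.3)[0],vel=.012,stop_force=3.5);st((dz,r))
    if r: break
cv2.imwrite('pics/wrist7.png',viewer.capture('wrist')['frame'])
p=robot.read_state()['position']
robot.movel(p+np.array([0,0,.06]),vel=.1);robot.movel(p+np.array([0,0,.1])-ex*.12,vel=.2);st('away')
cv2.imwrite('pics/wrist8.png',viewer.capture('wrist')['frame'])
f=viewer.capture('scene')['frame'];cv2.imwrite('pics/scene8.png',f)
i=f[165:290,355:450]; cv2.imwrite('pics/scene8c.png',cv2.resize(i,None,fx=4.6,fy=4.6))
```

```text
[0.62483079 0.22116754 0.10299052]
(0.002, False) 20.82 [0.6249 0.2211 0.1049] [ 0.7  0.2 -0.2]
(0, False) 21.13 [0.6249 0.2212 0.103 ] [-0.5 -0.5  0.9]
(-0.002, True) 21.37 [0.6252 0.2212 0.1017] [-1.7 -0.9  4.4]
away 22.96 [0.5099 0.2533 0.2016] [-0.4 -0.1 -0.7]
```

View pics/wrist8.png

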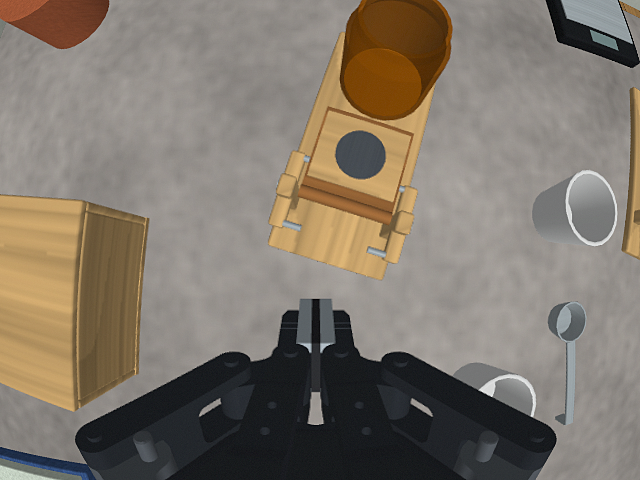

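View pics/scene8c.png

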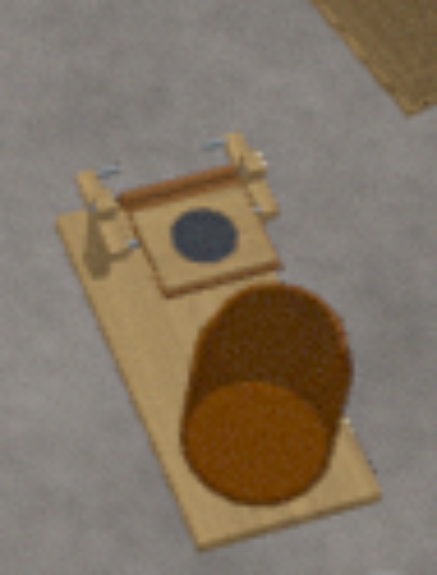

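```bash
python3 - <<'E'
from w import *
from h import proj
from cell import robot
s=robot.read_state();S=pickle.load(open('c0.pkl','rb'))['scene']
for th in (2.95,3.05,3.14):
    x=-.07*np.cos(th)+.0015*np.sin(th);z=.075+.07*np.sin(th)+.0015
    for y in (.0365,-.0335):
        p=stand(x,y,z);print(th,y,wproj(p,s).round(1),((proj(S,p)-[355-.4,165-.4])*4.6).round(0))
E
python3 -c "
import cv2
i=cv2.imread('pics/wrist8.png')[90:230,260:440];cv2.imwrite('pics/w8c.png',cv2.resize(i,None,fx=4,fy=4,interpolation=cv2.INTER_CUBIC))"
```

```text
2.95 0.0365 [324.1 100.7] [287. 246.]
2.95 -0.0335 [415.3 129.2] [168. 278.]
3.05 0.0365 [324.3 103.6] [286. 254.]
3.05 -0.0335 [413.2 131.4] [168. 286.]
3.14 0.0365 [324.1 106.7] [285. 261.]
3.14 -0.0335 [411.2 133.9] [167. 293.]
```

View pics/w8c.png

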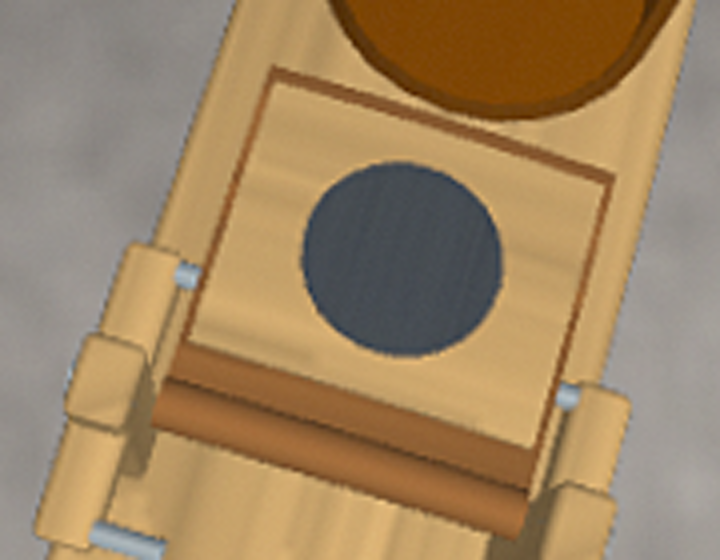

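View pics/scene8.png

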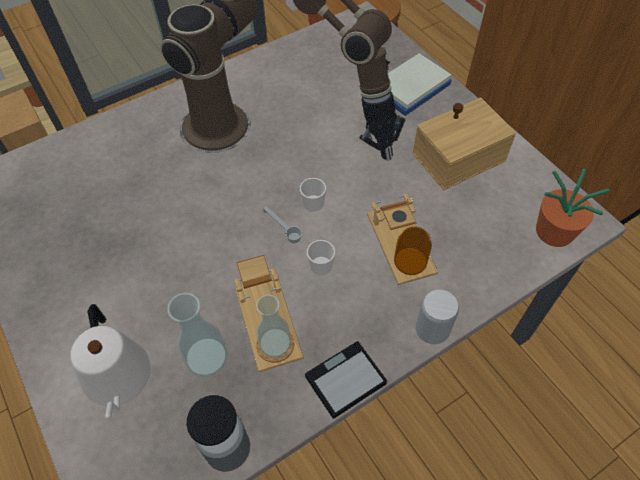

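The far corners of the marker are at wrist (329,107) and (413,134). That fits 3.14 rad, which predicts rows 107 and 134, and rules out 3.05. The disc faces up at wrist (360,155). The carafe's marker and everything else look unmoved, so I'm handing in.

Run:
```python
from cell import robot
print(robot.finish_job())
```

```text
the job is handed in; nothing more can be done
None
```

The amber jar's marker now lies flat on the jar's side with its disc face up, and the job is handed in at about 23 s of the 45 s allowed.

- **How:** With the fingers shut, I lifted the marker from under its free edge to about 2.0 rad. I then backed off, turned the wrist to a steeper angle, and pushed it the rest of the way over. The downward push stopped when the force rose to about 4.4 N at the stop, after about 1 N or less during the swing.
- **Final checks:** After I moved clear, both edge corners fitted 3.14 rad in the wrist view to within 1 px in height. The left one was about 5 px off sideways, which I put down to the stand measurement. In the scene view one corner fitted about 3.1 rad, a few hundredths short of the stop at most. The carafe's marker, jar, carafe, cups, scoop, kettle and box looked unmoved by eye, and no other check disagreed.

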